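# Fold the palette leaf down and shut the paint box

## Task

Pack up the artist's paint box: with the fingers kept together, push the upright wooden palette leaf inside it down flat first, then swing the open lid over it until it is fully shut. Only push with the outside of the fingers - take nothing between them and lift nothing - and leave the box, the things in it and the things around it where they are.

Things in the scene. Friction and masses are not known exactly. Their poses are not given: they have to be found in the camera images.
- paintbox: Open wooden artist's box on the desk, 180 (x) x 250 (y) x 65 mm high, walls 8 mm, loose but heavy (2.4 kg). Origin: centre of its underside; at yaw 0 its x points away from the robot, y left, z up (it stands turned by up to 1 rad). 'Left' below is its own +y side. Its left part (y above -5 mm) lies under the palette leaf; its right part holds a loose bottle and tube, lower than the rim.
- palette (a joint): Plywood panel 100 (box x) x 110 x 6 mm, hinged inside the box's left (+y) wall. 0 = folded flat, its top face 47 mm above the desk and 18 mm under the rim; 1.57 = upright, top edge 154 mm above the desk; leans out left up to 1.85. Starts about upright, folds to the right (box -y). A stiff hinge (0.09 N m) holds it wherever it is left: push it all the way.
- palette_hinge (a point): Middle of the palette leaf's hinge line (the line runs along box x, the leaf's mid-thickness lies on it), in the box frame at (0, 110, 44) mm.
- palette_edge (a point): Middle of the palette leaf's free edge, 110 mm from its hinge line, at mid-thickness.
- lid (a joint): Wooden panel 180 (hinge to free edge) x 250 x 10 mm, hinged on the box's back (+x) rim. 0 = shut (top face 75 mm above the desk); 1.57 = upright; 1.9 at most, leaning out. Starts about upright and closes towards box -x, so it is pushed from behind (+x side). A stiff hinge (0.36 N m, more than its weight needs) holds it wherever it is left: push it all the way down.
- lid_hinge (a point): Middle of the lid's hinge line (it runs along box y), in the box frame at (90, 0, 65) mm. The lid's underside (its inner face) contains this line; the outer face is 10 mm from it.
- lid_edge (a point): Middle of the lid's free edge, 180 mm from the hinge line, at mid-thickness (5 mm from the inner face). Its own x points along the lid from free edge to hinge, its y along the hinge line, its z out of the lid's outer face.
- paint_bottle: Small loose paint bottle, 28 mm across, 45 mm high, standing in the box's right part; origin at its foot.
- paint_tube: Loose paint tube, 20 x 16 mm, 86 mm long with its cap, lying in the box's right part; origin under its centre.
- water_jar: Glass jar 76 mm across, 120 mm high, standing off the box's right back corner; origin at its foot.
- ink_bottle: Squat ink bottle 48 mm across, 50 mm high, standing off the box's left back corner; origin at its foot.
- jar_lid: Metal jar lid 68 mm across, 12 mm high, lying just left of the box; origin under its centre.
- paint_brush: Broad paint brush 180 x 42 x 20 mm lying along the right side of the box; origin under its middle.
- pencil_mug: Blue mug 84 mm across and 95 mm high, pencils in it up to 190 mm, far right on the desk; origin at its foot.

How it is judged (in metres and radians):
On the way, in this order (a step that is already met when the one before it is completed fails the run):
1. the palette leaf is folded flat while the lid still stands open (value of joint palette below 0.08 rad and value of joint lid above 1.1 rad), for 0.2 s.
2. the lid is swung shut over it (value of joint lid below 0.05 rad and value of joint palette below 0.09 rad), for 0.2 s.
At the end, for the whole second after the job is handed in: The palette leaf lies flat in the box (within 0.09 rad) and the lid is shut over it (within 0.05 rad, a 9 mm gap at its free edge), all at rest, the box standing level within 35 mm of where it stood (all of step 2 and value of joint lid above -0.05 rad and velocity of joint lid below 0.05 rad/s and linear speed of paintbox below 0.02 m/s and angle between paintbox's own z axis and vertical below 0.05 rad and distance of paintbox from where it was at the start of the episode below 0.035 m); the robot touches nothing.
It fails at once if the lid is brought down while the palette leaf still stands (value of joint lid below 0.9 rad and value of joint palette above 0.5 rad).
It fails at once if the lid or the palette leaf is taken between the fingers ((z of the grasp point in the frame of lid_edge between -0.005 and 0.005 m and x of the grasp point in the frame of lid_edge between -0.003 and 0.18 m and y of the grasp point in the frame of lid_edge between -0.128 and 0.128 m) or (z of the grasp point in the frame of palette_edge between -0.004 and 0.004 m and y of the grasp point in the frame of palette_edge between -0.003 and 0.11 m and x of the grasp point in the frame of palette_edge between -0.053 and 0.053 m)).
It fails at once if the box is lifted, tipped, or shoved more than 35 mm (height (world z) of paintbox above 0.015 m or angle between paintbox's own z axis and vertical above 0.12 rad or distance of paintbox from where it was at the start of the episode above 0.035 m).
It fails at once if a thing around the box is moved more than 20 mm, or one inside it more than 40 mm (distance of any of paint_bottle, paint_tube from where it was at the start of the episode above 0.04 m or distance of any of water_jar, ink_bottle, jar_lid, paint_brush, pencil_mug from where it was at the start of the episode above 0.02 m).
It fails at once if a thing in or around the box is lifted (height (world z) of any of paint_bottle, paint_tube, water_jar, ink_bottle, jar_lid, paint_brush, pencil_mug above 0.03 m).
It also fails if it takes over 58 s, if anything falls off the work surface, if the arm or the gripper's body presses on something with over 40 N, if the wrist force passes 120 N, or if a joint passes its speed limit or range.

## Robot

A 6-joint arm with a two-finger parallel gripper is mounted at the origin on the work surface. World frame = base frame: x ahead of the robot, y to its left, z up, the work surface at z = 0. Lengths are in mm, angles in rad, forces in N, time in s.
With the tool pointing down it reaches from about 250 to 725 mm from the base axis. Payload 4 kg.
Tool frame: the origin (TCP) lies between the finger pads; the fingertips stand 25 mm ahead of it and the grasp point (between the pads) lies 6 mm ahead of it; z points along the fingers, y is the line along which they close (so a half turn about z gives the same grasp; the last joint's range is limited). The gripper opens to 85 mm and grips with 20 to 120 N. Pads are 22 mm wide; open, the fingers measure 114 mm over their backs; the gripper's body (76 mm by 85 mm) begins 54 mm behind the grasp point. The pads swing forward as they close: fully open they stand 13 mm farther back than shut.
Start: joints at [-1.137, 0.241, 0.005, 1.335, 0, 1.571], TCP at [210.159, -453.688, 256.306] pointing down, gripper open.
Joint ranges: [-2.72, 2.72], [-1.05, 1.87], [-1.09, 1.28], [-1.99, 2.15], [-1.42, 1.44], [-3.14, 3.14]. Speed limits (rad/s): [2.79, 2.79, 3.14, 3.14, 3.14, 3.14].

## Interface

Orientations are given as a 3x3 rotation matrix whose columns are the frame's x, y, z axes.
In Python, from cell import * gives the robot as it stands.
- The arm moves only by the tool jog_arm, never from a script. Its argument "deltas" is a list that holds one entry, the list of rows, each a list of 7 numbers: the shift along the tool's x, y, z in units of 0.025 m (1.0 is 0.025 m), then the turn, a rotation vector about the tool's x, y, z in units of 6 degrees (1.0 is 6 degrees), then the opening, from 0 (shut) to 1 (fully open). A call has 1 to 12 rows; each row shifts and turns the commanded pose from where the row before left it, along the tool's axes as they then stand; what a row does not reach is not made up. A row lasts 1/12 s, in which the tool goes at most 41.7 mm and 7.16 degrees, less where a joint would pass 70% of its speed; a pose out of reach is approached as far as the arm can. A call with a number of a shift or a turn outside -1 to 1 is refused whole. A call with a gripper value outside its range is refused whole. The fingers move at their own pace and stop on an object; "force" is the grip in N (left out, the last holds). Time passes only in rows, so rows that do not move let the fingers close. It gives the time, the measured TCP pose, the force, the opening and the grip force at its end, in the units of the state.
- read_state(): the state, without advancing time (a new reading comes with each control period).
- grab_frame(name): name is "side" or "top"; returns a dict with "pixels" (400x640x3 uint8, blue, green, red), "depth" (400x640 float32, mm along the optical axis (not along the pixel's ray), 0 where there is no reading), "intrinsics" (3x3 intrinsics, pixels), "R" (3x3) and "t" (3): a world point X has camera coordinates R X + t. Camera axes: x right, y down, z forward; pixel columns grow to the right and rows downward; lengths in mm; the calibration is good to about 2 mm. A picture is of the moment at which its call begins.
- sign_off(): hands the job in; it is judged then, once.
The state is a dict: "time": time; "joint_positions": joint angles; "dq": joint speeds; "joint_torque": joint torques, N m; "ee_pos": TCP position; "orientation": TCP orientation; "force": force on the tool from outside, world axes, zero at the start; "wrist_torque": the same for the moment, N m; "grip_width": finger opening in mm; "grasp_force": force on a finger pad.
Only numpy, scipy, OpenCV 4.12 (cv2) and the standard library are available. Lean on these libraries where they do the work, as an engineer would, in place of code of your own. Each camera call takes 0.05 s, during which the arm holds its last target. There are 200 camera calls.

## Working session

There is one attempt and no reset: what is moved stays moved. The work goes in short steps, Python scripts to look and compute and a tool call to move; the robot and the scene stay as the last step left them, time stands still between calls to the robot, and variables do not carry over. Pictures are saved under pics/ and viewed, at most 10 in all, crops included, and the job is handed in when it is done.

Besides the shell and the picture viewer there is one more tool, called after "Call:" as name(argument=value, ...) on one line, values as JSON. jog_arm: Moves the arm, as the interface text tells. Shifts and turns lie within -1 to 1; 1 stands for 0.025 m of shift or 6 degrees of turn. Its arguments: {"type":"object","properties":{"deltas":{"type":"array","items":{"type":"array","items":{"type":"array","items":{"type":"number"}}}},"force":{"type":"number"}},"required":["deltas"]}

```bash
mkdir -p pics; python3 - <<'E'
from cell import *
import cv2,numpy as np
for n in("top","side"):
    f=grab_frame(n); cv2.imwrite(f"pics/{n}0.png",f["pixels"]); np.savez(f"{n}0.npz",**f)
    print(n,f["intrinsics"].round(1).tolist(),(-f["R"].T@f["t"]).round(0),f["R"].round(2).tolist())
s=read_state();print(s["ee_pos"],s["orientation"],s["grip_width"],s["time"])
E
```

```text
top [[391.4, 0.0, 318.3], [0.0, 391.4, 207.4], [0.0, 0.0, 1.0]] [ 414.  -74. 1104.] [[-0.01, -1.0, -0.02], [-0.99, 0.01, -0.15], [0.15, 0.01, -0.99]]
side [[406.0, 0.0, 319.6], [0.0, 406.0, 194.8], [0.0, 0.0, 1.0]] [  23.  702. 1008.] [[-0.8, -0.6, 0.02], [-0.44, 0.56, -0.7], [0.41, -0.57, -0.71]]
[ 209.93868511 -453.22662554  255.50987057] [[ 9.07386390e-01  4.20296721e-01 -7.78575944e-04]
 [ 4.20297442e-01 -9.07384802e-01  1.69764580e-03]
 [ 7.04698220e-06 -1.86765417e-03 -9.99998256e-01]] 85.35171419858267 0.1
```

View pics/top0.png

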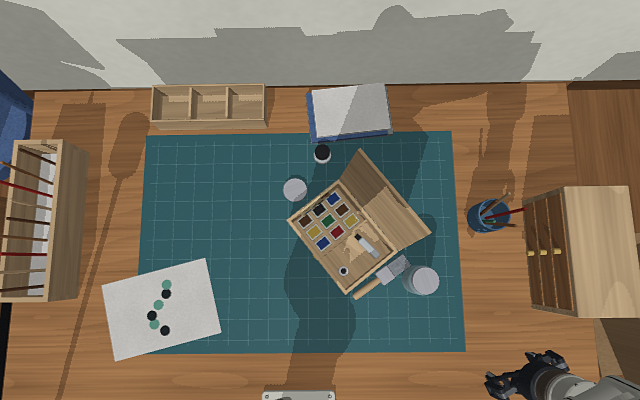

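View pics/side0.png

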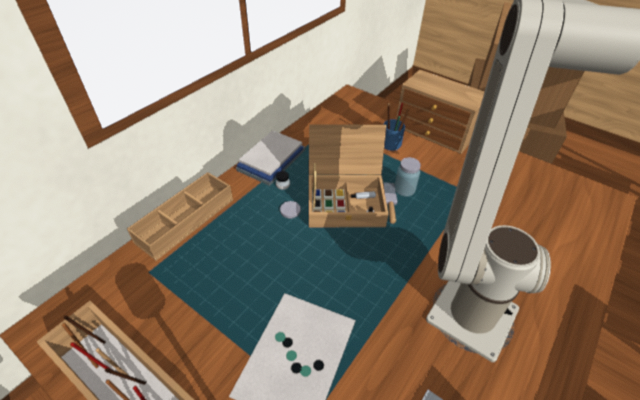

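The top view shows the box turned to about -0.93 rad: front corners at (288,220) and (346,293), the lid standing up at (360,150)-(430,235), the jar lid at (294,189), the ink bottle at (322,153) and the water jar at (422,280). The side view shows the palette leaf edge-on at (314,175). Next I'll measure with depth.

```bash
cat > h.py <<'E'
import numpy as np,cv2
def cloud(f):
    K,R,t,d=f["intrinsics"],f["R"],f["t"],f["depth"]
    v,u=np.mgrid[:400,:640]
    c=np.stack([(u-K[0,2])/K[0,0]*d,(v-K[1,2])/K[1,1]*d,d],-1)
    P=(c-t)@R; P[d<=0]=np.nan
    return P
def proj(f,X):
    c=f["R"]@np.asarray(X,float)+f["t"]; p=f["intrinsics"]@c; return p[:2]/p[2]
E
python3 - <<'E'
from h import *
T=cloud(np.load("top0.npz"));S=cloud(np.load("side0.npz"))
# front rim corners cast to z=65, approx box
for p in[(288,220),(346,293),(360,150),(430,235)]: print(p,T[p[1],p[0]].round(0))
A=np.concatenate([T[120:320,260:460].reshape(-1,3),S[100:260,270:430].reshape(-1,3)])
A=A[~np.isnan(A[:,0])]
np.save("A.npy",A)
M=(A[:,2]>58)&(A[:,2]<70)&(np.hypot(A[:,0]-470,A[:,1]+60)<250)
r=cv2.minAreaRect(A[M][:,:2].astype(np.float32));print(M.sum(),r)
# top-down height map 2.5mm px of cloud, colored
im=np.zeros((200,240,3),np.uint8);x0,y0=250,250
for n,C in(("top",T),("side",S)):
    im=np.zeros((560,640,3),np.uint8)
    px=cv2.imread(f"pics/{n}0.png")
    q=~np.isnan(C[...,0])
    X,c=C[q],px[q]; o=np.argsort(X[:,2]);X,c=X[o],c[o]
    h=X[:,2]; col=cv2.applyColorMap(np.clip(h,0,255).astype(np.uint8)[:,None],cv2.COLORMAP_JET)[:,0]
    for p,k in zip(X,col):
        r_,c_=int((720-p[0])*1.1),int((200-p[1])*1.3)
        if 3<r_<556 and 3<c_<636: im[r_-1:r_+2,c_-1:c_+2]=k
    cv2.imwrite(f"pics/h{n}.png",im)
a=cv2.resize(cv2.imread("pics/top0.png")[140:320,270:460],None,fx=2.1,fy=2.1,interpolation=2)
b=cv2.resize(cv2.imread("pics/side0.png")[110:240,270:430],None,fx=2.5,fy=2.5,interpolation=2)
H=max(a.shape[0],b.shape[0]);z=np.zeros((H,a.shape[1]+b.shape[1],3),np.uint8)
z[:a.shape[0],:a.shape[1]]=a;z[:b.shape[0],a.shape[1]:]=b;cv2.imwrite("pics/c0.png",z);print(z.shape)
E
```

```text
(288, 220) [543.  23.  65.]
(346, 293) [ 350. -127.   65.]
(360, 150) [ 680. -158.  238.]
(430, 235) [ 503. -370.    0.]
1746 ((470.6984558105469, -147.71974182128906), (331.572998046875, 190.8654327392578), 37.85285186767578)
(378, 799, 3)
```

View pics/c0.png

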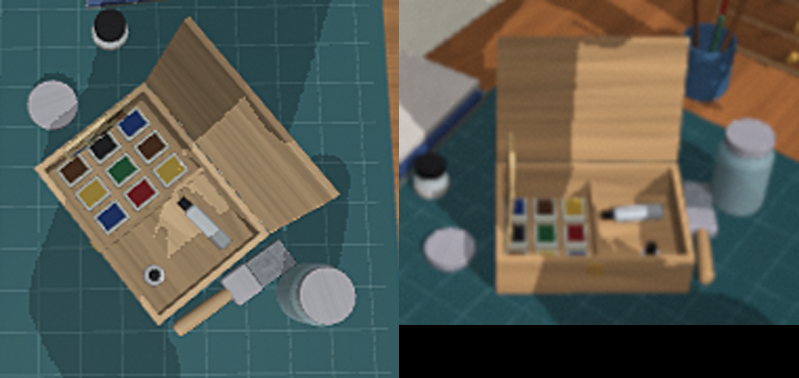

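The crop shows the leaf standing edge-on at the left wall (from (45,165) to (145,90)) and the lid leaning back. The jar lid is left of the box at (50,105). The brush and water jar are on the right side.

```bash
python3 - <<'E'
from h import *
A=np.load("A.npy");yaw=-0.91
R=np.array([[np.cos(yaw),-np.sin(yaw)],[np.sin(yaw),np.cos(yaw)]])
c=np.array([502,-123.])
B=A.copy();B[:,:2]=(A[:,:2]-c)@R
m=(B[:,2]>60)&(B[:,2]<69)&(abs(B[:,0])<105)&(abs(B[:,1])<140)
pc=lambda v:np.percentile(v,[1,3,50,97,99]).round(0)
r=B[m]; print("rim",m.sum())
f=r[(r[:,0]<-60)&(abs(r[:,1])<100)];print("front x",pc(f[:,0]))
for s in(1,-1):
    f=r[(r[:,1]*s>105)&(abs(r[:,0])<70)];print("side y",s,len(f),pc(f[:,1]) if len(f) else"")
f=r[(r[:,1]*1>105)];
# yaw refine from front strip
f=r[(r[:,0]<-75)&(abs(r[:,1])<115)];print("yaw corr",np.polyfit(f[:,1],f[:,0],1))
m=(B[:,2]>85)&(abs(B[:,1])<115)&(B[:,0]>60)&(B[:,0]<190)&(B[:,2]<260)
p=np.polyfit(B[m][:,2],B[m][:,0],1);print("lid x vs z",p,"angle",np.pi/2+np.arctan(p[0]),"topz",pc(B[m][:,2]),"y",pc(B[m][:,1]))
m=(B[:,2]>80)&(B[:,1]>60)&(B[:,1]<150)&(abs(B[:,0])<58)&(B[:,2]<165)
print("leaf",m.sum());b=B[m];print(np.polyfit(b[:,2],b[:,1],1),pc(b[:,0]),pc(b[:,1]),pc(b[:,2]))
for n,(lo,hi,x0,x1,y0,y1) in dict(jar=(100,130,0,250,-300,-125),ink=(35,60,40,250,130,260),jlid=(6,16,-100,150,128,260),brush=(8,30,-150,150,-230,-132),things=(20,60,-80,80,-115,-10)).items():
    m=(B[:,2]>lo)&(B[:,2]<hi)&(B[:,0]>x0)&(B[:,0]<x1)&(B[:,1]>y0)&(B[:,1]<y1);b=B[m]
    print(n,m.sum(),pc(b[:,0]),pc(b[:,1]),pc(b[:,2]))
E
```

```text
rim 1566
front x [-94. -94. -90. -84. -83.]
side y 1 152 [106. 107. 123. 126. 126.]
side y -1 249 [-125. -124. -120. -116. -116.]
yaw corr [ 1.17587333e-03 -8.96573156e+01]
lid x vs z [ 0.2739634 69.5257539] angle 1.83819856069 topz [ 87.  91. 174. 238. 239.] y [-113. -108.   -2.  108.  113.]
leaf 315
[-1.25866924e-02  1.08107822e+02] [-54. -53. -10.  42.  45.] [104. 104. 106. 111. 111.] [ 81.  85. 144. 155. 156.]
jar 876 [ 51.  53.  80. 112. 114.] [-247. -244. -215. -187. -185.] [102. 105. 119. 123. 124.]
ink 1120 [ 84.  87. 186. 246. 249.] [187. 194. 227. 258. 259.] [36. 37. 44. 52. 53.]
jlid 773 [-54. -51. -18. 109. 128.] [155. 158. 190. 240. 255.] [ 6.  7. 11. 15. 16.]
brush 1206 [-77. -72.  35.  94.  98.] [-220. -206. -155. -138. -136.] [ 9. 11. 17. 25. 28.]
things 534 [-69. -66.  37.  79.  80.] [-111. -104.  -70.  -10.  -10.] [20. 20. 27. 57. 59.]
```

Call:
jog_arm(deltas=[[[0,0,0,0,0,-1,0],[0,0,0,0,0,-1,0],[0,0,0,0,0,-0.17,0],[0,-0.92,0,0,0,0,0],[0,-0.92,0,0,0,0,0],[0,-0.92,0,0,0,0,0],[0,-0.92,0,0,0,0,0],[0,-0.92,0,0,0,0,0],[0,-0.92,0,0,0,0,0],[0,-0.92,0,0,0,0,0],[0,-0.92,0,0,0,0,0],[0,0,0,0,0,0,0]]])

```text
time: 1.1
ee_pos: [95.3, -304.9, 255.9]
orientation: [[0.791, 0.611, -0.001], [0.611, -0.791, 0.003], [0.001, -0.003, -1.0]]
force: [-0.2, 0.3, -0.3]
grip_width: -0.3
grasp_force: 0.0
```

```bash
cat > st.py <<'E'
from cell import *
import numpy as np
s=read_state();R=np.array(s["orientation"]);yaw=-0.909
b=np.array([[np.cos(yaw),np.sin(yaw)],[-np.sin(yaw),np.cos(yaw)]])@(np.array(s["ee_pos"][:2])-[500.5,-121])
print("t",s["time"],"box xy",b.round(1),"tip z",round(s["ee_pos"][2]-25,1),"xyz",np.round(s["ee_pos"],0),"F",np.round(s["force"],1),"w",round(s["grip_width"],1))
print("toolx ang",np.arctan2(R[1,0],R[0,0])+0,"want",np.pi/2+yaw,"z",R[:,2].round(3),"q",np.round(s["joint_positions"],2))
E
python3 st.py
```

```text
t 1.1 box xy [-103.9 -432.7] tip z 230.9 xyz [  95. -305.  256.] F [-0.2  0.3 -0.3] w -0.3
toolx ang 0.6576576052132338 want 0.6617963267948965 z [-0.001  0.003 -1.   ] q [-1.27 -0.12 -0.38  1.31 -0.    1.22]
```

Next I move to by=145: +578 mm, about 23.1 units.

Call:
jog_arm(deltas=[[[0.96,0,0,0,0,0,0],[0.96,0,0,0,0,0,0],[0.96,0,0,0,0,0,0],[0.96,0,0,0,0,0,0],[0.96,0,0,0,0,0,0],[0.96,0,0,0,0,0,0],[0.96,0,0,0,0,0,0],[0.96,0,0,0,0,0,0],[0.96,0,0,0,0,0,0],[0.96,0,0,0,0,0,0],[0.96,0,0,0,0,0,0],[0.96,0,0,0,0,0,0]]])

```text
time: 2.1
ee_pos: [325.8, -130.7, 256.3]
orientation: [[0.79, 0.613, 0.0], [0.613, -0.79, -0.0], [0.0, 0.0, -1.0]]
force: [0.5, -0.5, 0.2]
grip_width: 0.0
grasp_force: 0.0
```

Call:
jog_arm(deltas=[[[0.96,0,0,0,0,0,0],[0.96,0,0,0,0,0,0],[0.96,0,0,0,0,0,0],[0.96,0,0,0,0,0,0],[0.96,0,0,0,0,0,0],[0.96,0,0,0,0,0,0],[0.96,0,0,0,0,0,0],[0.96,0,0,0,0,0,0],[0.96,0,0,0,0,0,0],[0.96,0,0,0,0,0,0],[0.96,0,0,0,0,0,0],[0.96,0,0,0,0,0,0]]])

```text
time: 3.1
ee_pos: [553.1, 46.3, 255.7]
orientation: [[0.79, 0.613, -0.0], [0.613, -0.79, 0.0], [-0.0, -0.0, -1.0]]
force: [0.1, -0.4, 0.0]
grip_width: 0.0
grasp_force: 0.0
```

Call:
jog_arm(deltas=[[[0,0.8,0,0,0,0,0],[0,0.8,0,0,0,0,0],[0,0.8,0,0,0,0,0],[0,0.8,0,0,0,0,0],[0,0.8,0,0,0,0,0],[0,0,0,0,0,0,0],[0,0,0,0,0,0,0]]])

```text
time: 3.68
ee_pos: [613.7, -34.3, 255.1]
orientation: [[0.791, 0.612, -0.001], [0.612, -0.791, 0.0], [-0.001, -0.001, -1.0]]
force: [0.1, 0.2, -0.3]
grip_width: -0.2
grasp_force: 0.0
```

```bash
python3 st.py
```

```text
t 3.6833 box xy [  1.2 142.6] tip z 230.1 xyz [614. -34. 255.] F [ 0.1  0.2 -0.3] w -0.2
toolx ang 0.6583203439288549 want 0.6617963267948965 z [-0.001  0.    -1.   ] q [-0.06  0.48  0.34  1.44  0.    2.43]
```

Call:
jog_arm(deltas=[[[0,0,0.85,0,0,0,0],[0,0,0.85,0,0,0,0],[0,0,0.85,0,0,0,0],[0,0,0.85,0,0,0,0],[0,0,0.85,0,0,0,0],[-0.37,0,0,0,0,0,0],[-0.37,0,0,0,0,0,0],[-0.42,0,0.04,0,0,0,0],[-0.42,0,0.04,0,0,0,0],[-0.39,0,0.14,0,0,0,0],[-0.39,0,0.15,0,0,0,0]]])

```text
time: 4.6
ee_pos: [566.9, -70.5, 143.2]
orientation: [[0.79, 0.614, 0.004], [0.614, -0.79, -0.0], [0.003, 0.003, -1.0]]
force: [0.6, 0.8, 0.1]
grip_width: -0.0
grasp_force: 0.5
```

Call:
jog_arm(deltas=[[[-0.34,0,0.24,0,0,0,0],[-0.34,0,0.24,0,0,0,0],[-0.27,0,0.32,0,0,0,0],[-0.27,0,0.32,0,0,0,0],[-0.18,0,0.38,0,0,0,0],[-0.18,0,0.38,0,0,0,0],[-0.06,0,0.27,0,0,0,0],[-0.06,0,0.27,0,0,0,0],[0,0,0.2,0,0,0,0],[0,0,0.15,0,0,0,0],[0,0,0,0,0,0,0]]])

```text
time: 5.52
ee_pos: [533.0, -96.1, 72.0]
orientation: [[0.789, 0.614, -0.0], [0.614, -0.789, -0.0], [-0.0, -0.0, -1.0]]
force: [-0.8, -0.5, 3.5]
grip_width: -0.2
grasp_force: 1.6
```

```bash
python3 st.py; python3 - <<'E'
from cell import *
import cv2
a=cv2.resize(grab_frame("top")["pixels"][120:320,250:470],None,fx=1.8,fy=1.8,interpolation=2)
b=cv2.resize(grab_frame("side")["pixels"][80:240,240:430],None,fx=2.1,fy=2.1,interpolation=2)
b=cv2.copyMakeBorder(b,0,a.shape[0]-b.shape[0],0,0,0)
cv2.imwrite("pics/c1.png",cv2.hconcat([a,b]))
E
```

```text
t 5.5167 box xy [ 0.3 40.9] tip z 47.0 xyz [533. -96.  72.] F [-0.8 -0.5  3.5] w -0.2
toolx ang 0.6610839992908129 want 0.6617963267948965 z [-0. -0. -1.] q [-0.18  0.47 -0.17  0.93 -0.    2.3 ]
```

View pics/c1.png

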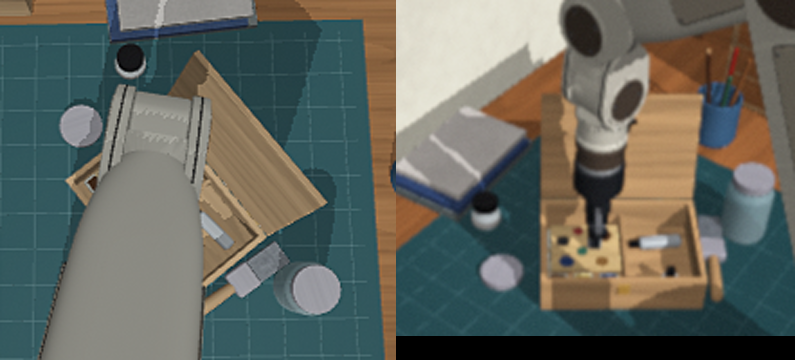

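The leaf with its painted face now lies flat under the closed fingers, around (580,250) in the right half, and the lid is still open. I'll press slightly further, then rise.

Call:
jog_arm(deltas=[[[0,0,0.12,0,0,0,0],[0,0,0,0,0,0,0],[0,0,0,0,0,0,0],[0,0,0,0,0,0,0]]])

```text
time: 5.95
ee_pos: [533.0, -96.2, 71.7]
orientation: [[0.789, 0.614, 0.001], [0.614, -0.789, -0.001], [0.0, 0.001, -1.0]]
force: [-8.4, 0.2, 21.3]
grip_width: -0.1
grasp_force: 10.7
```

Call:
jog_arm(deltas=[[[0,0,-0.3,0,0,0,0],[0,0,-0.9,0,0,0,0],[0,0,-0.9,0,0,0,0],[0,0,-0.9,0,0,0,0],[0,0,-0.9,0,0,0,0],[0,0,-0.9,0,0,0,0],[0,0,-0.9,0,0,0,0],[0,0,-0.9,0,0,0,0],[0,0,-0.9,0,0,0,0],[0,0,-0.9,0,0,0,0],[0,0,-0.9,0,0,0,0],[0,0,0,0,0,0,0]]])

```text
time: 6.95
ee_pos: [535.4, -96.1, 306.1]
orientation: [[0.789, 0.614, 0.009], [0.614, -0.789, -0.001], [0.006, 0.007, -1.0]]
force: [0.6, 0.2, 0.1]
grip_width: -0.0
grasp_force: 0.0
```

```bash
python3 st.py; python3 - <<'E'
from cell import *
from h import *
f=grab_frame("side");S=cloud(f);A=S[80:260,240:430].reshape(-1,3);yaw=-0.909
B=A.copy();B[:,:2]=(A[:,:2]-[500.5,-121])@np.array([[np.cos(yaw),-np.sin(yaw)],[np.sin(yaw),np.cos(yaw)]])
m=(abs(B[:,0])<45)&(B[:,1]>5)&(B[:,1]<95)&(B[:,2]<100)
print(m.sum(),np.polyfit(B[m][:,1],B[m][:,2],1),np.median(B[m][:,2]))
E
```

```text
t 6.95 box xy [ 1.8 42.9] tip z 281.1 xyz [535. -96. 306.] F [0.6 0.2 0.1] w -0.0
toolx ang 0.6615318919645383 want 0.6617963267948965 z [ 0.009 -0.001 -1.   ] q [-0.18  0.31  0.23  1.48  0.    2.3 ]
607 [-2.14141364e-03  4.29211207e+01] 46.862841747494784
```

The leaf is flat: its slope is about 0 and its top is at 47 mm. Now I go over the lid to behind it.

Call:
jog_arm(deltas=[[[-0.43,0.65,0,0,0,0,0],[-0.43,0.65,0,0,0,0,0],[-0.43,0.65,0,0,0,0,0],[-0.43,0.65,0,0,0,0,0],[0,0.65,0,0,0,0,0],[0,0.65,0,0,0,0,0],[0,0.65,0,0,0,0,0],[0,0.65,0,0,0,0,0],[0,0.65,0,0,0,0,0],[0,0.65,0,0,0,0,0],[0,0.8,0,0,0,0,0],[0,0,0,0,0,0,0]]])

```text
time: 8.0
ee_pos: [612.3, -268.7, 297.4]
orientation: [[0.79, 0.613, -0.003], [0.613, -0.79, 0.001], [-0.002, -0.002, -1.0]]
force: [-0.8, 1.0, -1.4]
grip_width: 0.2
grasp_force: 0.0
```

```bash
python3 st.py
```

```text
t 8.0 box xy [185.2  -2.6] tip z 272.4 xyz [ 612. -269.  297.] F [-0.8  1.  -1.4] w 0.2
toolx ang 0.6592878506385658 want 0.6617963267948965 z [-0.003  0.001 -1.   ] q [-0.41  0.6   0.66  1.63 -0.    2.07]
```

Call:
jog_arm(deltas=[[[0,0,0.62,0,0,0,0],[0,0,0.62,0,0,0,0],[0,0,0.62,0,0,0,0],[0,0,0.62,0,0,0,0],[0,-0.35,0,0,0,0,0],[0,-0.35,0,0,0,0,0],[0,-0.35,0,0,0,0,0],[0,-0.35,0,0,0,0,0],[0,-0.35,0,0,0,0,0],[0,-0.35,0,0,0,0,0],[0,-0.35,0,0,0,0,0],[0,-0.35,0,0,0,0,0]]])

```text
time: 9.0
ee_pos: [568.2, -211.0, 238.8]
orientation: [[0.789, 0.614, 0.001], [0.614, -0.789, -0.001], [0.0, 0.001, -1.0]]
force: [1.3, -1.2, 1.2]
grip_width: -0.1
grasp_force: 1.2
```

```bash
python3 st.py; python3 - <<'E'
from cell import *
import cv2
a=cv2.resize(grab_frame("top")["pixels"][120:320,250:470],None,fx=1.8,fy=1.8,interpolation=2)
b=cv2.resize(grab_frame("side")["pixels"][60:240,240:430],None,fx=2,fy=2,interpolation=2)
cv2.imwrite("pics/c2.png",cv2.hconcat([a,b]))
E
```

```text
t 9.0 box xy [112.6  -1.9] tip z 213.8 xyz [ 568. -211.  239.] F [ 1.3 -1.2  1.2] w -0.1
toolx ang 0.6610339810176468 want 0.6617963267948965 z [ 0.001 -0.001 -1.   ] q [-0.36  0.46  0.28  1.39 -0.    2.13]
```

View pics/c2.png

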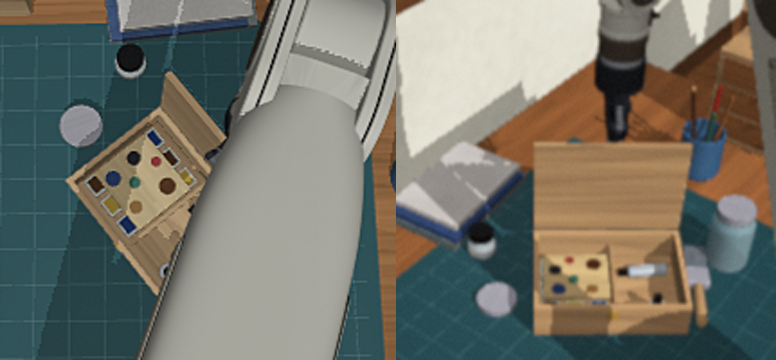

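The lid is now about upright, with the fingers behind its top middle at (615,135) in the right half, and the box hasn't moved. I continue along the closing arc.

Call:
jog_arm(deltas=[[[0,-0.48,0.07,0,0,0,0],[0,-0.48,0.07,0,0,0,0],[0,-0.48,0.07,0,0,0,0],[0,-0.48,0.16,0,0,0,0],[0,-0.48,0.16,0,0,0,0],[0,-0.48,0.16,0,0,0,0],[0,-0.42,0.28,0,0,0,0],[0,-0.42,0.28,0,0,0,0],[0,-0.42,0.28,0,0,0,0],[0,-0.33,0.38,0,0,0,0],[0,-0.33,0.38,0,0,0,0],[0,-0.33,0.38,0,0,0,0]]])

```text
time: 10.1
ee_pos: [489.2, -109.6, 171.6]
orientation: [[0.789, 0.614, -0.0], [0.614, -0.789, 0.0], [0.0, -0.0, -1.0]]
force: [0.4, -1.0, 1.1]
grip_width: 0.0
grasp_force: 0.6
```

```bash
python3 st.py
```

```text
t 10.1 box xy [-16.   -1.9] tip z 146.6 xyz [ 489. -110.  172.] F [ 0.4 -1.   1.1] w 0.0
toolx ang 0.6611770468536724 want 0.6617963267948965 z [-0.  0. -1.] q [-0.22  0.3  -0.15  1.13  0.    2.26]
```

On track (expected -16 / 146).

Call:
jog_arm(deltas=[[[0,-0.23,0.45,0,0,0,0],[0,-0.23,0.45,0,0,0,0],[0,-0.23,0.45,0,0,0,0],[0,-0.08,0.33,0,0,0,0],[0,-0.08,0.33,0,0,0,0],[0,-0.08,0.33,0,0,0,0],[0,-0.03,0.2,0,0,0,0],[0,-0.03,0.2,0,0,0,0],[0,0,0.2,0,0,0,0],[0,0,0,0,0,0,0],[0,0,0,0,0,0,0],[0,0,0,0,0,0,0]]])

```text
time: 11.1
ee_pos: [474.2, -90.5, 100.5]
orientation: [[0.789, 0.614, 0.001], [0.614, -0.789, 0.0], [0.001, 0.0, -1.0]]
force: [-5.2, 2.1, 14.3]
grip_width: -0.0
grasp_force: 6.9
```

```bash
python3 st.py
```

```text
t 11.1 box xy [-40.2  -2. ] tip z 75.5 xyz [474. -90. 100.] F [-5.2  2.1 14.3] w -0.0
toolx ang 0.6609103285983401 want 0.6617963267948965 z [ 0.001  0.    -1.   ] q [-0.19  0.34 -0.3   0.93  0.    2.29]
```

Tip at 75.5 with 14 N: the lid is shut against its stop. I rise, move off and verify.

Call:
jog_arm(deltas=[[[0,0,0.04,0,0,0,0],[0,0,0,0,0,0,0],[0,0,0,0,0,0,0],[0,0,-0.3,0,0,0,0],[0,0,-0.8,0,0,0,0],[0,0,-0.8,0,0,0,0],[0,0,-0.8,0,0,0,0],[0,0,-0.8,0,0,0,0],[0,0,-0.8,0,0,0,0],[0,0,-0.8,0,0,0,0],[0,0,0,0,0,0,0],[0,0,0,0,0,0,0]]])

```text
time: 12.1
ee_pos: [475.5, -90.8, 226.4]
orientation: [[0.789, 0.614, 0.003], [0.614, -0.79, -0.001], [0.002, 0.003, -1.0]]
force: [0.2, 0.4, -0.4]
grip_width: 0.2
grasp_force: 0.0
```

```bash
python3 st.py; python3 - <<'E'
from cell import *
from h import *
f=grab_frame("side");S=cloud(f);A=S[80:260,240:430].reshape(-1,3);yaw=-0.909
B=A.copy();B[:,:2]=(A[:,:2]-[500.5,-121])@np.array([[np.cos(yaw),-np.sin(yaw)],[np.sin(yaw),np.cos(yaw)]])
m=(abs(B[:,0])<80)&(abs(B[:,1])<110)&(B[:,2]<110)&(B[:,2]>60)
print(m.sum(),np.polyfit(B[m][:,0],B[m][:,2],1))
b=cv2.resize(f["pixels"][60:260,220:450],None,fx=2,fy=2,interpolation=2)
cv2.imwrite("pics/c3.png",b)
E
```

```text
t 12.1 box xy [-39.2  -1.2] tip z 201.4 xyz [475. -91. 226.] F [ 0.2  0.4 -0.4] w 0.2
toolx ang 0.6608021354575631 want 0.6617963267948965 z [ 0.003 -0.001 -1.   ] q [-0.19  0.22 -0.1   1.25 -0.    2.29]
2351 [3.52847814e-03 7.61712028e+01]
```

View pics/c3.png

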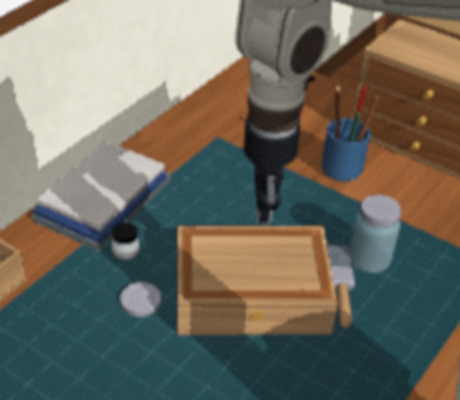

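The lid lies flat and shut, with slope 0.0035 and top at 76 mm at (255,265). The gripper is clear above it and nothing around the box has moved.

```bash
python3 -c "
from cell import *
print(sign_off())"
```

```text
the job is handed in; nothing more can be done
None
```

The palette leaf is folded flat, the lid is fully shut over it, and the job is handed in; the cameras showed both flat and nothing around the box moved, though sign-off returned no verdict.

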